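Eject the press plate and post it in the wash-up bin

ROBOT

A 7-joint arm with a two-finger parallel gripper is mounted at the origin on the work surface. World frame = base frame: x ahead of the robot, y to its left, z up, the work surface at z = 0. Lengths are in mm, angles in degrees, forces in N, time in s.
With the tool pointing down it reaches from about 400 to 850 mm from the base axis. Payload 4.5 kg.
Tool frame: the origin (TCP) lies on the centre line of the jaws, within the pads' length; the fingertips stand 8 mm ahead of it and the grasp point (between the pads) lies 11 mm behind it; z points along the fingers, y is the line along which they close (so a half turn about z gives the same grasp; the last joint's range is limited). The gripper opens to 88 mm and grips with 3 to 60 N. Pads are 18 mm wide; open, the fingers measure 123 mm over their backs; the gripper's body (75 mm by 187 mm) begins 45 mm behind the grasp point.
Start: joints at [70.405, 39.483, -11.15, 89.685, 9.013, 51.709, -12.324], TCP at [229.415, -581.396, 246.743] pointing down, gripper open.
Joint ranges: [-172.22, 172.22], [-26.19, 119.32], [-84.43, 86.54], [7.71, 146.69], [-57.33, 237.33], [2.42, 119.75], [-152.13, 152.13]. Speed limits (degrees/s): [147.25, 147.25, 180, 180, 180, 180, 180].

INTERFACE

Orientations are given as a 3x3 rotation matrix whose columns are the frame's x, y, z axes.
In Python, from cell import state, camera, hand_in gives the robot as it stands. The module is installed in compiled form; this text tells all that it offers.
- The arm moves only by the tool carry_out, never from a script. Its argument "deltas" is a list of rows, each a list of 3 entries, a list of its own where there are three numbers: the shift along the tool's x, y, z in units of 30 mm (1.0 is 30 mm), then the turn, a rotation vector about the tool's x, y, z in units of 5 degrees (1.0 is 5 degrees), then the opening, from 0 (shut) to 1 (fully open). In form: [[[dx, dy, dz], [rx, ry, rz], jaw], ...]. A call has 1 to 10 rows; each row shifts and turns the commanded pose from where the row before left it, along the tool's axes as they then stand; what a row does not reach is not made up. A row lasts 1/8 s, in which the tool goes at most 62.5 mm and 10.7 degrees, less where a joint would pass 70% of its speed; a pose out of reach is approached as far as the arm can. A call is refused whole if a number of a shift passes 1 or a number of a turn 1, either way. A call with a gripper value outside its range is refused whole. The fingers move at their own pace and stop on an object; the grip force is fixed at half the most. Time passes only in rows, so rows that do not move let the fingers close. It gives the time, the measured TCP pose, the force, the opening and the grip force at its end, in the units of the state.
- state(): the state, without advancing time (a new reading comes with each control period).
- camera(name): name is "scene" or "top" or "wrist"; returns a dict with "img" (400x640x3 uint8, red, green, blue), "fx", "fy", "cx", "cy" (pixels), "view" (4x4, takes a point from world to camera coordinates); the wrist camera has in their place "T_tool_cam" (4x4, takes a point from camera to tool coordinates, whose origin is the TCP and whose axes are the flange's). Camera axes: x right, y up, looking along -z (the intrinsics and any distortion apply to the point x, -y, -z); pixel columns grow to the right and rows downward; lengths in mm; the calibration is good to about 2 mm. A picture is of the moment at which its call begins: read the wrist's pose just before it. There is no depth.
- hand_in(): hands the job in; it is judged then, once.
The state is a dict: "time": time; "joints": joint angles; "dq": joint speeds; "joint_efforts": joint torques, N m; "eef_pos": TCP position; "tool_rot": TCP orientation; "force": force on the tool from outside, world axes, zero at the start; "torque": the same for the moment, N m; "opening": finger opening in mm; "grasp_force": force on a finger pad.
Only numpy, scipy, OpenCV 4.12 (cv2) and the standard library are available. Lean on these libraries where they do the work, as an engineer would, in place of code of your own. Each camera call takes 0.05 s, during which the arm holds its last target. There are 200 camera calls.

TASK

Push the pedal of the small press fully down so that the loose steel plate comes up through its ring, then take the plate from above and put it through the sprung flap in the top of the wash-up bin, so that it lies inside and the flap has closed again over it. Leave the tins, bottle, spatula and mortar where they are.

Things in the scene. Friction and masses are not known exactly. Their poses are not given: they have to be found in the camera images.
- press: small ejector press, fixed to the table: grey base 250 x 120 x 10 mm, an upright steel ring on four posts, and a pedal lever. Origin on the table under the ring's axis; z up, the pedal lies towards its -x. Ring: bore 65 mm, outside 75 mm, rim 105 mm above the table. A ledge in the ring, 30 mm below the rim, carries the plate at the start. Base reaches from x = -190 to +60 mm.
- pedal_pad (a point): middle of the top face of the black rubber pad (45 x 55 mm) on the outer end of the pedal lever, about 168 mm from the ring's axis on the press's -x side; moves with the pedal, from about 93 mm above the table (up) to about 37 mm (fully down), within 3 mm of vertically. The pad tilts 0.27 rad towards the ring when up and as much away from it when down.
- pedal (a joint): pedal angle in rad: 0 up, 0.54 fully down at its stop; starts between 0 and 0.10. Pressing the pad needs 6 to 12 N; the lever is stiff and stays where it is left. It raises a push rod under the plate by 70 mm per rad: the rod meets the plate at 0.14 rad, and fully down it holds the plate with its underside 2 mm below the ring's rim, so that 16 mm of it stand above the rim.
- plate: loose steel disc, 60 mm diameter, 18 mm thick, about 0.3 kg (0.2 to 0.4), lying flat in the ring; at the start its top is 12 mm below the ring's rim. Origin at the centre of its underside, z up.
- bin: grey wash-up bin, fixed, 160 mm (x) x 180 mm (y) outside, 165 mm high, walls and floor 5 mm. Origin on the table under its centre, z up. Its top is closed by the flap, hinged along the +x side (a hinge strip there reaches 171 mm high, over x = 68 to 80 mm). With the flap down the opening is 145 mm (x = -75 to +68) by 170 mm (y).
- flap (a joint): angle in rad of the aluminium flap (140 x 162 mm, top face 162 mm above the table) in the top of the bin: 0 closed (level), up to 1.3 swung down into the bin about its hinge at x = +70 mm, z = 160 mm of the bin. A light spring (0.4 N at the free edge to start it, 1 N wide open) shuts it by itself; the plate's weight at its middle is enough to open it.
- tin_a: bystander: ribbed brass tin, 72 mm diameter, 105 mm high, standing beside the press on its +y side, 125 to 145 mm from the ring's axis; origin under its centre
- tin_b: bystander: ribbed brass tin, 90 mm diameter, 140 mm high; origin under its centre
- tin_c: bystander: ribbed bright steel tin, 80 mm diameter, 120 mm high; origin under its centre
- bottle: bystander: amber bottle, 60 mm diameter, 130 mm high; origin under its centre
- spatula: bystander: spatula, 170 mm long, lying in front of the bin on the robot's side; origin under its middle, x towards the blade
- mortar: bystander: white bowl-shaped mortar, 110 mm diameter, 70 mm high; origin under its centre
Mind the look-alikes: they are no part of the job. There is more than one size of the plate; the one meant has the size given above.

How it is judged (in metres and radians):
On the way:
1. the pedal is down and the plate stands up out of the ring, still centred in it (value of joint pedal above 0.46 rad and z of plate in the frame of press above 0.095 m and horizontal distance between plate and press below 0.008 m and angle between plate's own z axis and vertical below 0.15 rad), for 0.2 s.
At the end, for the whole second after the job is handed in: the plate lies at rest inside the bin (within its walls, lower than 90 mm above the table) and the flap is closed (under 0.08 rad) (x of plate in the frame of bin between -0.08 and 0.08 m and y of plate in the frame of bin between -0.09 and 0.09 m and z of plate in the frame of bin between 0 and 0.09 m and value of joint flap below 0.08 rad and linear speed of plate below 0.02 m/s); the robot touches nothing.
It fails at once if a bystander (tin, bottle, spatula or mortar) is shifted more than 40 mm or knocked over (distance of any of tin_a, tin_b, tin_c, bottle, spatula, mortar from where it was at the start of the episode above 0.04 m or angle between any of tin_a, tin_b, tin_c, bottle, mortar's own z axis and vertical above 0.5 rad).
It also fails if it takes over 51 s, if anything falls off the work surface, if the arm or the gripper's body presses on something with over 40 N, if the wrist force passes 120 N, or if a joint passes its speed limit or range.

## Working session

There is one attempt and no reset: what is moved stays moved. The work goes in short steps, Python scripts to look and compute and a tool call to move; the robot and the scene stay as the last step left them, time stands still between calls to the robot, and variables do not carry over. Pictures are saved under pics/ and viewed, at most 10 in all, crops included, and the job is handed in when it is done.

Besides the shell and the picture viewer there is one more tool, called after "Call:" as name(argument=value, ...), one argument or row to a line, values as JSON. carry_out: Moves the arm, as the interface text tells. Its arguments: {"type":"object","properties":{"deltas":{"type":"array","items":{"type":"array"}}},"required":["deltas"]}

```bash
mkdir -p pics; cat > h.py <<'E'
import numpy as np, cv2
from cell import state, camera
def snap(n,f):
    c=camera(n); cv2.imwrite('pics/'+f,c['img'][:,:,::-1]); return c
def proj(c,P,V=None):
    V=np.array(c['view']) if V is None else V
    p=V[:3,:3]@np.array(P,float)+V[:3,3]
    return np.array([c['cx']+c['fx']*p[0]/-p[2], c['cy']+c['fy']*-p[1]/-p[2]])
def ray(c,u,v,z,V=None):
    V=np.array(c['view']) if V is None else V
    d=V[:3,:3].T@np.array([(u-c['cx'])/c['fx'],-(v-c['cy'])/c['fy'],-1])
    o=-V[:3,:3].T@V[:3,3]
    return o+d*(z-o[2])/d[2]
def wview(c,s):
    T=np.eye(4);T[:3,:3]=np.array(s['tool_rot']);T[:3,3]=s['eef_pos']
    return np.linalg.inv(T@np.array(c['T_tool_cam']))
E
python3 - <<'E'
from h import *
s=state();print(s['time'],s['eef_pos'],np.round(s['tool_rot'],3))
for n in('scene','top'):
    c=snap(n,n+'0.png');print({k:(np.round(v,3).tolist()) for k,v in c.items() if k!='img'})
E
```

```text
0.0 [ 229.12376102 -580.82556658  245.9252564 ] [[ 0.93   0.367 -0.001]
 [ 0.367 -0.93   0.002]
 [-0.    -0.002 -1.   ]]
{'fx': 512.994, 'fy': 512.994, 'cx': 319.749, 'cy': 187.806, 'view': [[-0.186, 0.982, 0.019, 155.776], [-0.656, -0.139, 0.742, 301.959], [0.731, 0.126, 0.671, -1988.094], [0.0, 0.0, 0.0, 1.0]]}
{'fx': 480.644, 'fy': 480.644, 'cx': 316.637, 'cy': 200.672, 'view': [[-0.095, -0.995, -0.005, 21.223], [0.972, -0.094, 0.216, -641.581], [-0.216, 0.016, 0.976, -1444.705], [0.0, 0.0, 0.0, 1.0]]}
```

View pics/scene0.png

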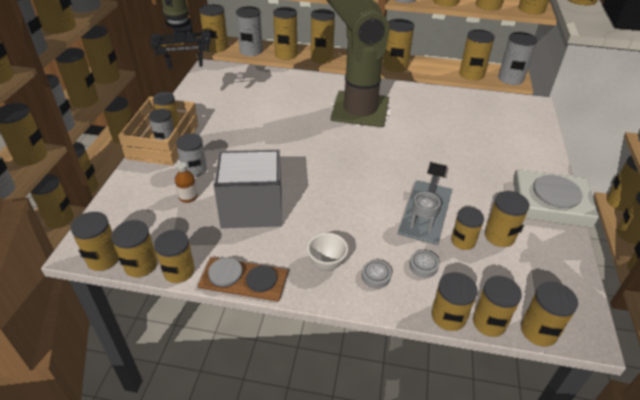

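View pics/top0.png

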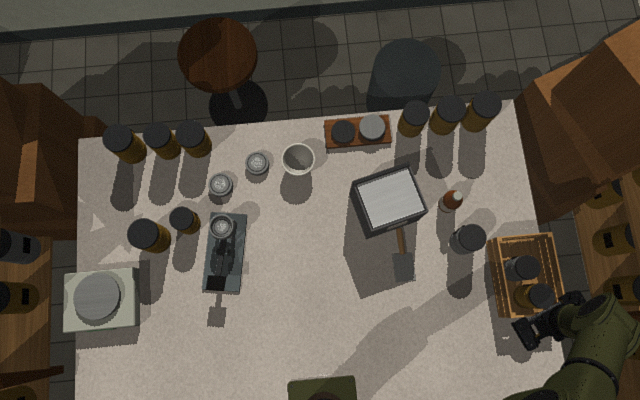

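The scene view shows the press (ring at 426,203, pad at 437,170) and the bin (249,188). In the top view the ring is at (222,226), the pad at (217,283), and the bin lid at (390,198). I'll zoom in on the press and bin.

```bash
python3 - <<'E'
from h import *
t=cv2.imread('pics/top0.png')
a=cv2.resize(t[205:300,190:260],None,fx=6,fy=6,interpolation=cv2.INTER_CUBIC)
b=cv2.resize(t[160:245,345:432],None,fx=4,fy=4,interpolation=cv2.INTER_CUBIC)
o=np.zeros((570,420+348,3),np.uint8);o[:,:420]=a;o[:340,420:]=b
cv2.imwrite('pics/crop.png',o)
c=camera('top')
for p in[(222,228,105),(217,283,90),(390,198,165)]:print(ray(c,*p))
E
```

```text
[575.83086011 255.24419582 105.        ]
[413.18996386 281.73678667  90.        ]
[ 607.01782184 -254.82852625  165.        ]
```

View pics/crop.png

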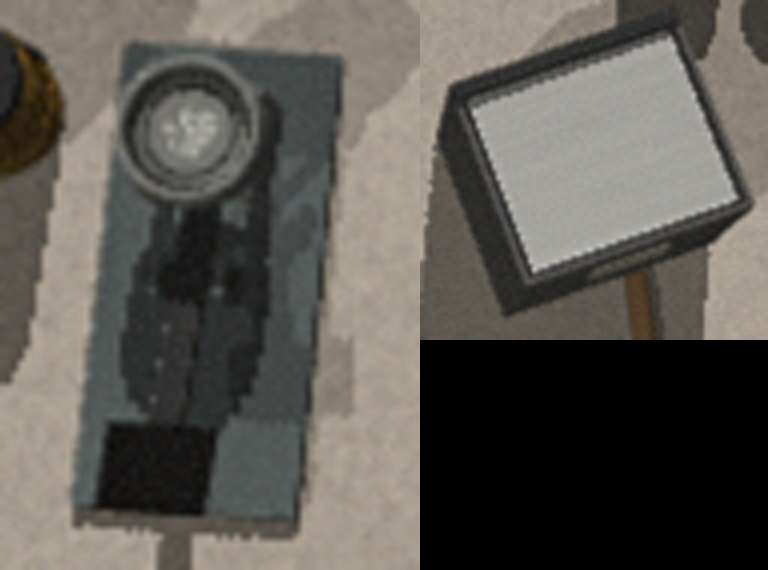

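The ring rim is centred near top-view px (221.3,226.5). The pad is centred at (216,283), and the flap corners are clear in the crop, with the hinge band on the far side. Next I compute poses.

```bash
cat >> h.py <<'E'
def rel(P,yaw=None):
    "print displacement to world point in tool units"
    s=state();R=np.array(s['tool_rot']);d=np.array(P)-s['eef_pos'];print('tool units',np.round(R.T@d/30,2))
E
python3 - <<'E'
from h import *
c=camera('top')
u=lambda x,y:(190+(x+.5)/6-.5,205+(y+.5)/6-.5)
w=lambda x,y:(345+(x-420+.5)/4-.5,160+(y+.5)/4-.5)
r=ray(c,*u(189,130),105);p=ray(c,*u(156,468),91)
B=[ray(c,*u(*q),10) for q in[(126,43),(341,57),(297,537-20),(76,512)]]
print('ring',r,'pad',p,np.hypot(*(r-p)[:2]),'yaw ring-pad',np.degrees(np.arctan2(*(r-p)[1::-1])))
print('base',np.round(B,1),np.degrees(np.arctan2(*(B[0]-B[3])[1::-1])))
F=np.array([ray(c,*w(*q),162) for q in[(468,106),(672,32),(738,202),(533,273)]])
print(np.round(F,1),F.mean(0),[np.linalg.norm(F[i]-F[i-1]) for i in range(4)])
d=F[0]+F[1]-F[2]-F[3];print('bin yaw',np.degrees(np.arctan2(d[1],d[0])))
# check in scene
c2=camera('scene');print(proj(c2,r),proj(c2,p),proj(c2,F.mean(0)))
for q in[(185,220),(148,235)]:print('tins',ray(c,*q,105))
rel([p[0],p[1],246])
E
```

```text
ring [581.48655023 257.74373586 105.        ] pad [414.75803532 285.70312475  91.        ] 169.05657370418348 yaw ring-pad -9.519589438668373
base [[650.3 307.5  10. ]
 [631.4 191.3  10. ]
 [387.9 229.9  10. ]
 [401.6 345.5  10. ]] -8.696521879982328
[[ 653.1 -161.2  162. ]
 [ 695.3 -319.9  162. ]
 [ 561.8 -350.5  162. ]
 [ 523.7 -194.2  162. ]] [ 608.47689468 -256.44129229  162.        ] [np.float64(133.5624069805485), np.float64(164.1713263402242), np.float64(137.02732955413026), np.float64(160.82738370087074)]
bin yaw 13.606544755837493
[426.06100943 201.00539021] [436.33048546 169.19527645] [247.54780051 167.42884804]
tins [611.36091345 366.58869791 105.        ]
tins [575.84022758 480.19391597 105.        ]
tool units [ 16.36 -24.61   0.03]
```

Call:
carry_out(
  deltas=[
    [[0.5,-0.2,-0.5],[0,0,0],0],
    [[1,-0.43,-0.5],[0,0,0],0],
    [[1,-0.43,0],[0,0,0],0],
    [[1,-0.43,0],[0,0,0],0],
    [[1,-0.43,0],[0,0,0],0],
    [[1,-0.43,0],[0,0,0],0],
    [[1,-0.43,0],[0,0,0],0],
    [[1,-0.43,0],[0,0,0],0],
    [[1,-0.43,0],[0,0,0],0],
    [[1,-0.43,0],[0,0,0],0],
  ],
)

```text
time: 1.5
eef_pos: [451.4, -361.2, 278.0]
tool_rot: [[0.93, 0.368, 0.002], [0.368, -0.93, -0.0], [0.001, 0.001, -1.0]]
force: [-0.4, 0.0, 0.7]
opening: 0.3
grasp_force: 0.0
```

Call:
carry_out(
  deltas=[
    [[1,-0.43,0],[0,0,0],0],
    [[1,-0.43,0],[0,0,0],0],
    [[1,-0.43,0],[0,0,0],0],
    [[0.5,-0.4,0],[0,0,0],0],
    [[0,0,0],[0,0,0],0],
  ],
)

```text
time: 2.12
eef_pos: [529.5, -275.4, 277.3]
tool_rot: [[0.929, 0.37, 0.001], [0.37, -0.929, 0.001], [0.001, -0.0, -1.0]]
force: [-0.3, -0.1, 0.0]
opening: 0.3
grasp_force: 0.0
```

```bash
python3 - <<'E'
from h import *
s=state();c=snap('wrist','w1.png');V=wview(c,s)
print(s['time'],s['eef_pos'],s['joints'],np.round(c['T_tool_cam'],2),c['fx'])
a=np.radians(13.6);B=np.array([610,-256]);ex=np.array([np.cos(a),np.sin(a)]);ey=np.array([-ex[1],ex[0]])
for x,y,z in[(-80,-90,165),(-80,90,165),(80,90,171),(80,-90,171),(-72,81,162),(-72,-81,162)]:print((x,y,z),proj(c,[*(B+x*ex+y*ey),z],V))
rel([415,286,277])
E
```

```text
2.125 [ 529.50319618 -275.38839745  277.28585422] [ 28.86466458  35.23650971 -10.00032872  92.71559318   7.18415232
  52.65342383 -51.96706264] [[  -0.      0.95    0.32   84.13]
 [   1.      0.      0.     -0.55]
 [  -0.      0.32   -0.95 -137.17]
 [   0.      0.      0.      1.  ]] 316.3913170831932
(-80, -90, 165) [425.86542575 213.9314264 ]
(-80, 90, 165) [210.97304671 184.9640658 ]
(80, 90, 171) [216.00794449 -52.29475666]
(80, -90, 171) [488.51089444  -6.43820403]
(-72, 81, 162) [223.51890296 176.13823957]
(-72, -81, 162) [416.65373502 202.4588046 ]
tool units [ 3.390e+00 -1.885e+01 -1.000e-02]
```

View pics/w1.png

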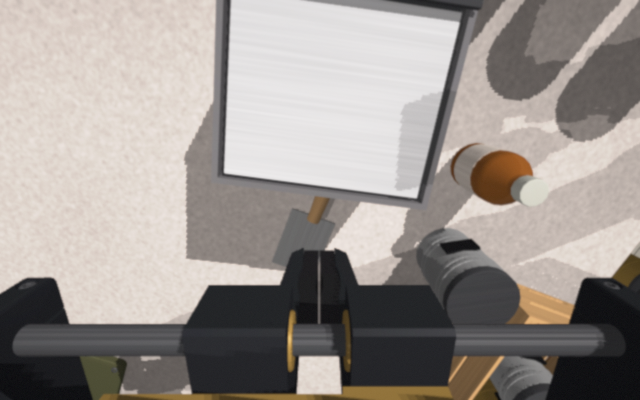

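The wrist view shows the bin's near corners at (218,178) and (423,202), close to prediction. The hinge strip is on the far side, as assumed. Next I go to the pad.

Call:
carry_out(
  deltas=[
    [[0.1,-0.5,0],[0,0,0],0],
    [[0.17,-1,0],[0,0,0],0],
    [[0.18,-1,0],[0,0,0],0],
    [[0.18,-1,0],[0,0,0],0],
    [[0.18,-1,0],[0,0,0],0],
    [[0.18,-1,0],[0,0,0],0],
    [[0.18,-1,0],[0,0,0],0],
    [[0.18,-1,0],[0,0,0],0],
    [[0.18,-1,0],[0,0,0],0],
    [[0.18,-1,0],[0,0,0],0],
  ],
)

```text
time: 3.42
eef_pos: [470.8, 6.8, 276.9]
tool_rot: [[0.931, 0.365, -0.0], [0.365, -0.931, -0.0], [-0.0, 0.0, -1.0]]
force: [0.7, 0.9, 0.2]
opening: 0.5
grasp_force: 0.0
```

Call:
carry_out(
  deltas=[
    [[0.18,-1,0.5],[0,0,0],0],
    [[0.18,-1,1],[0,0,0],0],
    [[0.18,-1,1],[0,0,0],0],
    [[0.18,-1,0.3],[0,0,0],0],
    [[0.18,-1,0],[0,0,0],0],
    [[0.18,-1,0],[0,0,0],0],
    [[0.18,-1,0],[0,0,0],0],
    [[0.18,-1,0],[0,0,0],0],
    [[0.18,-1,0],[0,0,0],0],
    [[0.1,-0.4,0],[0,0,0],0],
  ],
)

```text
time: 4.68
eef_pos: [415.6, 288.8, 193.0]
tool_rot: [[0.93, 0.368, 0.0], [0.368, -0.93, 0.001], [0.0, -0.001, -1.0]]
force: [0.2, -0.0, -0.2]
opening: 0.0
grasp_force: 0.0
```

Call:
carry_out(
  deltas=[
    [[0,0,0],[0,0,0],0],
    [[0,0,0],[0,0,0],0],
  ],
)

```text
time: 4.92
eef_pos: [416.7, 285.8, 192.7]
tool_rot: [[0.931, 0.365, -0.0], [0.365, -0.931, -0.002], [-0.001, 0.001, -1.0]]
force: [-0.2, -0.5, 0.6]
opening: 0.3
grasp_force: 0.0
```

```bash
python3 - <<'E'
from h import *
s=state();c=snap('wrist','w2.png');V=wview(c,s)
print(s['time'],s['eef_pos'],s['joints'])
print(proj(c,[581,258,105],V),proj(c,[415,286,92],V))
rel([415,286,102])
E
```

```text
4.925 [416.71924349 285.76880385 192.68221459] [ -36.8007237    35.33801092   -4.63136609  113.51600836    5.26480427
   31.40578454 -113.68613749]
[459.12372719  -5.42666126] [318.25923805 209.07289844]
tool units [-0.05 -0.03  3.02]
```

View pics/w2.png

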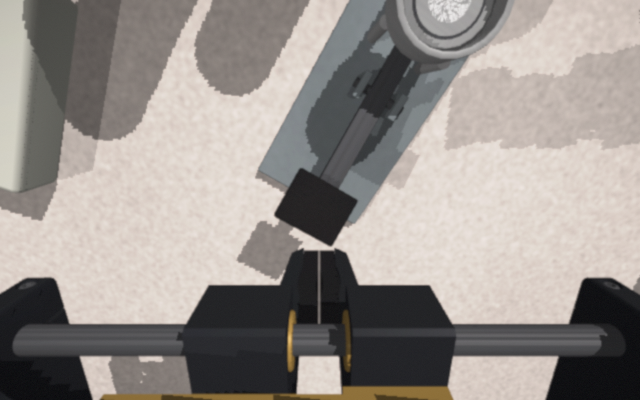

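The pad is at (317,206) in the wrist view against a predicted (318,209), so the tool is over it. Pressing down.

Call:
carry_out(
  deltas=[
    [[0,0,0.8],[0,0,0],0],
    [[0,0,1],[0,0,0],0],
    [[0,0,0.8],[0,0,0],0],
    [[0,0,0.3],[0,0,0],0],
    [[0,0,0.25],[0,0,0],0],
    [[0,0,0.25],[0,0,0],0],
    [[0,0,0.25],[0,0,0],0],
    [[0,0,0.25],[0,0,0],0],
  ],
)

```text
time: 5.98
eef_pos: [413.7, 287.6, 76.5]
tool_rot: [[0.93, 0.368, -0.004], [0.368, -0.93, -0.001], [-0.004, -0.001, -1.0]]
force: [-7.5, 1.0, 9.9]
opening: 0.2
grasp_force: 4.7
```

Call:
carry_out(
  deltas=[
    [[0,0,0.2],[0,0,0],0],
    [[0,0,0.2],[0,0,0],0],
    [[0,0,0.15],[0,0,0],0],
    [[0,0,0.1],[0,0,0],0],
    [[0,0,0.1],[0,0,0],0],
  ],
)

```text
time: 6.6
eef_pos: [413.5, 287.7, 54.1]
tool_rot: [[0.93, 0.369, -0.004], [0.369, -0.93, -0.001], [-0.004, -0.001, -1.0]]
force: [-6.8, 0.4, 9.6]
opening: 0.7
grasp_force: 5.3
```

Call:
carry_out(
  deltas=[
    [[0,0,0.1],[0,0,0],0],
    [[0,0,0.1],[0,0,0],0],
    [[0,0,0.05],[0,0,0],0],
  ],
)

```text
time: 6.98
eef_pos: [414.2, 287.7, 47.7]
tool_rot: [[0.93, 0.368, -0.003], [0.368, -0.93, -0.0], [-0.003, -0.001, -1.0]]
force: [-9.8, -1.3, 29.9]
opening: 0.6
grasp_force: 15.7
```

Call:
carry_out(
  deltas=[
    [[0,0,0.08],[0,0,0],0],
    [[0,0,0.05],[0,0,0],0],
    [[0,0,0],[0,0,0],0],
  ],
)

```text
time: 7.35
eef_pos: [414.3, 287.7, 46.9]
tool_rot: [[0.93, 0.368, -0.001], [0.368, -0.93, 0.001], [-0.001, -0.001, -1.0]]
force: [-12.1, -3.1, 53.1]
opening: 0.9
grasp_force: 27.3
```

The stop is reached: force climbs with no further travel. Now I lift and look at the ring.

Call:
carry_out(
  deltas=[
    [[0,0,-0.5],[0,0,0],0],
    [[0,0,-1],[0,0,0],0.3],
    [[0,0,-1],[0,0,0],1],
    [[0,0,-1],[0,0,0],1],
    [[0.5,1,-1],[0,0,0],1],
    [[0.5,1,-0.5],[0,0,0],1],
    [[0,0.9,0],[0,0,0],1],
    [[0,0,0],[0,0,0],1],
    [[0,0,0],[0,0,0],1],
  ],
)

```text
time: 8.48
eef_pos: [475.8, 218.7, 192.0]
tool_rot: [[0.93, 0.368, -0.0], [0.368, -0.93, 0.001], [0.0, -0.001, -1.0]]
force: [0.4, 0.6, 0.1]
opening: 78.4
grasp_force: 0.0
```

```bash
python3 - <<'E'
from h import *
s=state();c=snap('wrist','w3.png');V=wview(c,s)
print(s['time'],s['eef_pos'])
print(proj(c,[581,258,105],V),proj(c,[581,258,121],V),proj(c,[415,286,37],V))
t=snap('top','t3.png')
print(proj(t,[581,258,105]),proj(t,[581,258,121]))
E
```

```text
8.475 [475.79829402 218.72036551 191.97255074]
[322.95942923  49.71433068] [323.28186096  45.98186739] [233.93343725 219.44746279]
[221.00757986 226.41505656] [219.94968449 225.54300884]
```

View pics/w3.png

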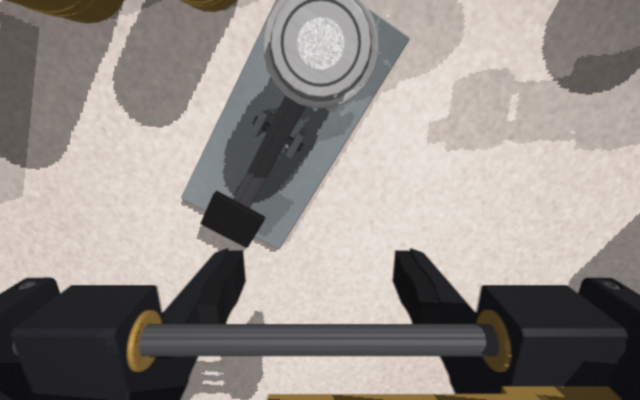

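The plate top stands at (321,42) in the wrist view, raised and centred in the ring, with the pedal pad down at (233,220).

```bash
python3 - <<'E'
from h import *
s=state();c=camera('wrist');V=wview(c,s)
g=cv2.cvtColor(c['img'],cv2.COLOR_RGB2GRAY)
h=cv2.HoughCircles(cv2.GaussianBlur(g,(5,5),0)[:130,220:420],cv2.HOUGH_GRADIENT,1,5,param1=100,param2=15,minRadius=38,maxRadius=62)
print(h[0][:6]+[220,0,0])
for z in(121,):p=ray(c,321,42,z,V);print(p)
p=(p[:2]+[581.5,258])/2
print(p);rel([*p,117]); print(state()['opening'])
E
```

```text
[[327.5         41.5         42.70000076]
 [321.5         50.5         50.29999924]
 [319.5         43.5         42.70000076]
 [321.5         38.5         40.5       ]
 [332.5         40.5         47.09999847]
 [310.5         40.5         51.40000153]]
[582.08437553 260.68243204 121.        ]
[581.79218776 259.34121602]
tool units [3.79 0.06 2.49]
87.56292339152202
```

Call:
carry_out(
  deltas=[
    [[0.7,0.02,0],[0,0,0],1],
    [[1,0.02,0],[0,0,0],1],
    [[1,0.02,0],[0,0,0],1],
    [[0.8,0,0],[0,0,0],1],
    [[0.29,0,0],[0,0,0],1],
    [[0,0,0.5],[0,0,0],1],
    [[0,0,0.8],[0,0,0],1],
    [[0,0,0.7],[0,0,0],1],
    [[0,0,0.4],[0,0,0],1],
    [[0,0,0.1],[0,0,0],1],
  ],
)

```text
time: 9.88
eef_pos: [581.5, 257.5, 115.8]
tool_rot: [[0.93, 0.367, -0.002], [0.367, -0.93, -0.001], [-0.002, 0.0, -1.0]]
force: [-0.1, 0.4, -0.3]
opening: 88.0
grasp_force: 0.0
```

Call:
carry_out(
  deltas=[
    [[0,0,0],[0,0,0],0.8],
    [[0,0,0],[0,0,0],0.6],
    [[0,0,0],[0,0,0],0.5],
    [[0,0,0],[0,0,0],0.5],
    [[0,0,0],[0,0,0],0.5],
  ],
)

```text
time: 10.5
eef_pos: [582.9, 258.6, 117.5]
tool_rot: [[0.93, 0.367, 0.001], [0.367, -0.93, 0.001], [0.001, -0.001, -1.0]]
force: [-0.7, 2.0, 5.5]
opening: 59.0
grasp_force: 30.0
```

The plate is gripped, with a 59 mm opening and 30 N. Lifting straight up.

Call:
carry_out(
  deltas=[
    [[0,0,-0.2],[0,0,0],0.5],
    [[0,0,-0.4],[0,0,0],0.5],
    [[0,0,-0.7],[0,0,0],0.5],
    [[0,0,-1],[0,0,0],0.5],
    [[0,0,-1],[0,0,0],0.5],
    [[0,0,-1],[0,0,0],0.5],
    [[-0.1,0.3,-0.6],[0,0,0],0.5],
    [[-0.23,0.6,0],[0,0,0],0.5],
    [[-0.34,0.9,0],[0,0,0],0.5],
    [[-0.34,0.9,0],[0,0,0],0.5],
  ],
)

```text
time: 11.75
eef_pos: [583.2, 167.9, 262.1]
tool_rot: [[0.931, 0.366, -0.003], [0.366, -0.931, -0.003], [-0.004, 0.001, -1.0]]
force: [0.2, -0.4, -3.2]
opening: 59.2
grasp_force: 30.0
```

Call:
carry_out(
  deltas=[
    [[-0.34,0.9,0],[0,0,0],0.5],
    [[-0.34,0.9,0],[0,0,0],0.5],
    [[-0.34,0.9,0],[0,0,0],0.5],
    [[-0.34,0.9,0],[0,0,0],0.5],
    [[-0.34,0.9,0],[0,0,0],0.5],
    [[-0.34,0.9,0],[0,0,0],0.5],
    [[-0.34,0.9,0],[0,0,0],0.5],
    [[-0.34,0.9,0],[0,0,0],0.5],
    [[-0.34,0.9,0],[0,0,0],0.5],
    [[-0.34,0.9,0],[0,0,0],0.5],
  ],
)

```text
time: 13.0
eef_pos: [586.3, -120.2, 262.2]
tool_rot: [[0.931, 0.365, -0.004], [0.365, -0.931, -0.001], [-0.004, -0.001, -1.0]]
force: [0.1, -0.3, -3.9]
opening: 59.1
grasp_force: 30.0
```

Call:
carry_out(
  deltas=[
    [[-0.34,0.9,0],[0,0,0],0.5],
    [[-0.34,0.9,0],[0,0,0],0.5],
    [[-0.3,0.8,0],[0,0,0],0.5],
    [[-0.2,0.5,0],[0,0,0.8],0.5],
    [[0,0.2,0],[0,0,0.8],0.5],
    [[0,0,0],[0,0,0],0.5],
  ],
)

```text
time: 13.75
eef_pos: [590.4, -223.2, 262.9]
tool_rot: [[0.973, 0.232, -0.002], [0.232, -0.973, -0.0], [-0.002, -0.0, -1.0]]
force: [-0.4, 0.5, -4.6]
opening: 58.9
grasp_force: 30.0
```

```bash
python3 - <<'E'
from h import *
rel([589,-261,140]);snap('scene','s4.png');t=snap('top','t4.png')
a=cv2.imread('pics/s4.png')[100:260,130:330];b=cv2.imread('pics/t4.png')[130:290,300:500]
cv2.imwrite('pics/c4.png',cv2.resize(np.hstack([a,b]),None,fx=2,fy=2))
E
```

```text
tool units [-0.33  1.22  4.1 ]
```

View pics/c4.png

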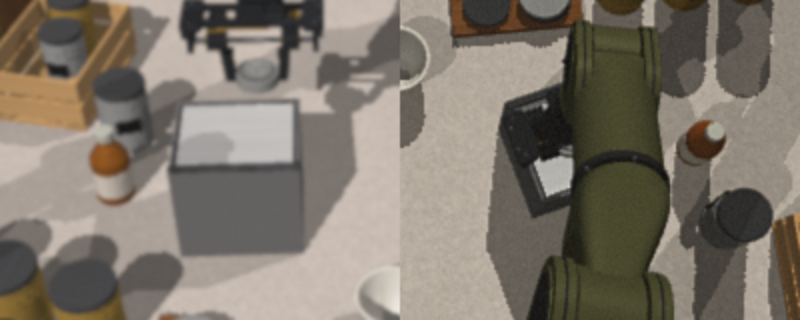

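The left view shows the plate held in the jaws at crop (258,73), above the bin and slightly to the press side. Next: move the last 1.2 units sideways, lower through the flap, then release.

Call:
carry_out(
  deltas=[
    [[-0.15,0.6,0],[0,0,0],0.5],
    [[-0.18,0.62,0],[0,0,0],0.5],
    [[0,0,0.6],[0,0,0],0.5],
    [[0,0,1],[0,0,0],0.5],
    [[0,0,0.8],[0,0,0],0.5],
    [[0,0,0.4],[0,0,0],0.5],
    [[0,0,0.3],[0,0,0],0.5],
  ],
)

```text
time: 14.72
eef_pos: [590.3, -261.6, 170.7]
tool_rot: [[0.972, 0.233, 0.0], [0.233, -0.972, -0.001], [-0.0, 0.001, -1.0]]
force: [-0.9, -0.2, -3.1]
opening: 58.9
grasp_force: 30.0
```

Call:
carry_out(
  deltas=[
    [[0,0,0.3],[0,0,0],0.5],
    [[0,0,0.3],[0,0,0],0.5],
    [[0,0,0.3],[0,0,0],0.5],
    [[0,0,0.2],[0,0,0],0.5],
    [[0,0,0],[0,0,0],0.5],
  ],
)

```text
time: 15.35
eef_pos: [589.8, -260.2, 137.2]
tool_rot: [[0.972, 0.234, -0.002], [0.234, -0.972, 0.0], [-0.001, -0.001, -1.0]]
force: [-0.8, 0.1, -2.7]
opening: 59.0
grasp_force: 30.0
```

Call:
carry_out(
  deltas=[
    [[0,0,0],[0,0,0],0.8],
    [[0,0,0],[0,0,0],1],
    [[0,0,0],[0,0,0],1],
    [[0,0,0],[0,0,0],1],
    [[0,0,0],[0,0,0],1],
    [[0,0,0],[0,0,0],1],
  ],
)

```text
time: 16.1
eef_pos: [590.5, -260.4, 138.0]
tool_rot: [[0.972, 0.234, 0.0], [0.234, -0.972, -0.0], [0.0, 0.0, -1.0]]
force: [0.5, -0.6, 1.8]
opening: 88.1
grasp_force: 0.4
```

Call:
carry_out(
  deltas=[
    [[0,0,-0.5],[0,0,0],1],
    [[0,0,-1],[0,0,0],1],
    [[0,0,-1],[0,0,0],1],
    [[0,0,-1],[0,0,0],1],
    [[0,0,-1],[0,0,0],1],
    [[-1,0,-0.5],[0,0,0],1],
    [[-1,0,0],[0,0,0],1],
    [[-1,0,0],[0,0,0],1],
    [[0,0,0],[0,0,0],1],
    [[0,0,0],[0,0,0],1],
  ],
)

```text
time: 17.35
eef_pos: [504.1, -281.0, 288.6]
tool_rot: [[0.972, 0.235, 0.002], [0.235, -0.972, -0.0], [0.002, 0.001, -1.0]]
force: [-0.1, 0.6, 0.7]
opening: 88.1
grasp_force: 0.0
```

```bash
python3 - <<'E'
from h import *
snap('scene','s5.png');snap('wrist','w5.png')
a=cv2.imread('pics/s5.png')[100:260,130:330];b=cv2.imread('pics/w5.png')
cv2.imwrite('pics/c5.png',np.hstack([cv2.resize(a,None,fx=1.5,fy=1.5),cv2.resize(b,(384,240))]))
s=state();print(s['time'],s['force'],s['eef_pos'])
E
```

```text
17.45 [ 0.4311288  -0.51899702  0.18164214] [ 504.29730926 -280.68268901  288.08508803]
```

View pics/c5.png

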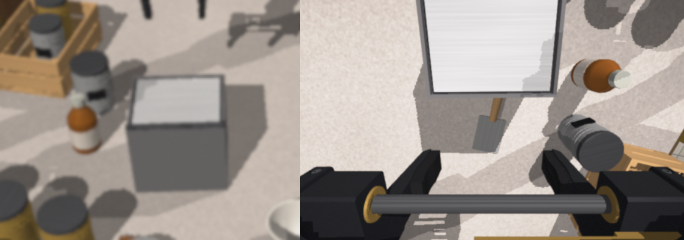

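The flap is level and closed, with no plate on it or in the jaws. The bystanders are where they were, so I'm handing in.

```bash
python3 -c "from cell import hand_in;print(hand_in())"
```

```text
the job is handed in; nothing more can be done
None
```

I pressed the pedal to its stop, dropped the plate through the flap and handed the job in at about 17.5 s; the last pictures show the flap closed and the bystanders in view (spatula, bottle and nearby tin) unmoved, but the judge returned no verdict.

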